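# Line up the blanks and start the clamp bolt of the drilling jig

### The job

First slide the three loose wooden blocks back, still lying on the jig board, until each stands square against the wooden fence, so that they make one straight row under the steel hold-down bar. Then start the square-headed clamp bolt in its threaded boss the careful way: turn it backward (anticlockwise seen from above) until it drops by one thread, and from there forward (clockwise) one full turn, no more. Finish while still gripping the bolt's head, with the bolt kept at rest and only started, and leave everything else on the bench where it is.

Things in the scene. Friction and masses are not known exactly. Their poses are not given: they have to be found in the camera images.
- jig: Fixed drilling jig: plywood board 170 (x) x 340 (y) x 15 mm thick on the bench. Origin on the bench under the board's middle; x points from the robot's side towards the fence, y along the row, z up. The board is clear in front of the blocks. A block pushed home has its front face at x = -11 mm.
- fence_face (a point): Middle of the front face of the wooden fence, 27 mm above the bench, at jig x = +45 mm, y = 0. The fence is 190 long (y), 25 thick and 25 mm high on the board; axes as the jig's. The blocks go against this face.
- bar_top (a point): Middle of the top of the fixed steel hold-down bar, jig x = +23, y = 0, 53 mm above the bench. The bar is 32 wide (x), 305 long (y), 8 mm thick; it spans the rear part of the blocks, 5 mm above them. A hex nut holds its -y end; the clamp bolt goes through its +y end.
- block_a_mid (a point): Middle of a loose plain wooden block 56 (x) x 46 (y) x 25 mm high, 50 g, on the jig board (underside 15 mm above the bench), the one near the jig's -y end: jig y within 4 mm of -66 mm. Its x axis points to the fence, give or take 0.2 rad. It starts 16 to 26 mm short of home; home is x = +17 mm in the jig frame.
- block_b_mid (a point): Middle of the like block in the centre of the row (jig y within 4 mm of 0). Blocks, board and fence are waxed wood and slide well on one another: a slewed block comes square when it is pressed on against the fence with 10 to 15 N. About 20 mm is free between neighbouring blocks.
- block_c_mid (a point): Middle of the like block next to the clamp bolt (jig y within 4 mm of +66 mm)
- bolt_grip (a point): Middle of the steel clamp bolt's square head: 24 x 24 mm across the flats (point x and y), 16 mm high, free all round; below it a 17 mm neck and, 21 to 25 mm down, a flange 32 mm across. The upright bolt axis passes here, at jig x = +23, y = +125 mm; height 88 mm above the bench plus bolt_height. The bolt cannot tilt or come out; it turns, and rises and falls as its thread lets it.
- bolt_turn (a joint): Turn of the bolt, rad: grows clockwise seen from above (forward, screwing in). Starts at -0.4 to 0.5; at 0 the head's flats lie along the jig's x and y axes. The angle where the thread starts meet is not marked and differs each time: 0.8 to 2.4 rad backward of the start. Turning takes under 0.05 N m.
- bolt_height (a joint): Height of the bolt, m. Right-hand thread, one start, 5 mm pitch. At first it rides on top of the boss's first thread at 0.0025 to 0.0045; turned backward it climbs (0.8 mm per rad) to nearly 0.005, then drops to 0 as the thread starts pass. Forward from there it screws down: -0.005 after one turn. It falls by its own weight (0.36 to 0.5 kg); a tight grip holds it up until slackened.
- stand_mid (a point): Bystander: a finished stand, a like wooden block (centre) with thin upright steel rods and beads, 120 mm tall, on the bench beyond the jig's +y end
- screwdriver_grip (a point): Bystander: screwdriver lying on the bench in front of the jig; middle of its handle
- copper_pot: Bystander: open copper pot, 104 mm across, 85 mm high, on the bench; origin at the centre of its underside
- jar: Bystander: glass jar with a steel cap, 60 mm across, 75 mm high; origin at the centre of its underside
- brush: Bystander: brush lying on the bench; origin under its middle
- marver: Bystander: graphite paddle with a wooden handle lying on the bench, 180 mm long; origin under the middle of its dark plate
Mind the look-alikes: they are no part of the job. Leave any blue look-alike of the part that bears block_c_mid alone. What is shaped like the part that bears block_b_mid but red or white is not meant.

How it is judged:
On the way, in this order (a step that is already met when the one before it is completed fails the run):
1. the three blocks stand square against the fence in one row (x of each of block_a_mid, block_b_mid, block_c_mid in the frame of jig above 0.0135 m and angle between the x axis of each of block_a_mid, block_b_mid, block_c_mid and the x axis of jig, either way round below 0.08 rad), for 0.1 s.
2. the bolt has been turned backward and has dropped by one thread (value of joint bolt_turn below -0.9 rad and value of joint bolt_height below 0.0012 m), for 0.1 s.
At the end, for the whole second after the job is handed in: All three blocks within 3.5 mm of the fence (block middle at jig x above 13.5 mm) and square to it within 0.08 rad; the bolt one turn in from the thread drop, give or take a quarter turn (bolt_height between -6.3 and -3.7 mm); the bolt at rest and gripped by the fingers with more than 3 N (all of step 1 and value of joint bolt_height between -0.0063 and -0.0037 m and velocity of joint bolt_turn between -0.1 and 0.1 rad/s and contact force between the fingers and bolt_turn above 3 N); the arm keeps its last pose, push and grip.
It fails at once if a block is lifted off the board or tipped (height (world z) of any of block_a_mid, block_b_mid, block_c_mid above 0.04 m or angle between any of block_a_mid, block_b_mid, block_c_mid's own z axis and vertical above 0.3 rad).
It fails at once if the bolt is screwed in much more than one turn (value of joint bolt_height below -0.0075 m).
It fails at once if a bystander is moved more than 30 mm (distance of any of stand_mid, screwdriver_grip, copper_pot, jar, brush, marver from where it was at the start of the episode above 0.03 m).
It also fails if it takes over 72 s, if anything falls off the work surface, if the arm or the gripper's body presses on something with over 40 N, if the wrist force passes 120 N, or if a joint passes its speed limit or range.

### The arm

A 6-joint arm with a two-finger parallel gripper is mounted at the origin on the work surface. World frame = base frame: x ahead of the robot, y to its left, z up, the work surface at z = 0. Lengths are in m, angles in rad, forces in N, time in s.
With the tool pointing down it reaches from about 0.375 to 0.9 m from the base axis. Payload 3.1 kg.
Tool frame: the origin (TCP) lies between the finger pads; the fingertips stand 22 mm ahead of it and the grasp point (between the pads) lies 3 mm ahead of it; z points along the fingers, y is the line along which they close (so a half turn about z gives the same grasp; the last joint's range is limited). The gripper opens to 87 mm and grips with 3 to 60 N. Pads are 19 mm wide; open, the fingers measure 117 mm over their backs; the gripper's body (75 mm by 190 mm) begins 51 mm behind the grasp point.
Start: joints at [1.153, 0.527, 1.433, -0, 1.181, -0.178], TCP at [0.148, 0.607, 0.245] pointing down, gripper open.
Joint ranges: [-3.08, 3.08], [-0.75, 2.2], [0.22, 2.44], [-1.43, 4.57], [0, 2.65], [-2.85, 2.85]. Speed limits (rad/s): [2.79, 2.79, 3.14, 3.14, 3.14, 3.14].

### API

Orientations are given as a unit quaternion [x, y, z, w].
In Python, from rig import get_obs, camera, get_calibration, hand_in, cut_out gives the robot as it stands.
- The arm moves only by the shell command python3 -m inch 'ROWS' [OPENING] [FORCE]. ROWS is JSON, one flat list of numbers, 6 for each row, row after row: the shift along the tool's x, y, z scaled (see below), then the turn, a rotation vector about the tool's x, y, z scaled (see below). A call has 1 to 20 rows; each row is the pose to reach, as a shift and turn from the pose commanded when the call began, along the tool's axes at that moment; what a row does not reach only later rows make up. The controller multiplies each number of a shift by 0.08 m and each number of a turn by 90 degrees. A row lasts 1/12 s, in which the tool goes at most 41.7 mm and 7.16 degrees, less where a joint would pass 70% of its speed; a pose out of reach is approached as far as the arm can. A call with a number of a shift or a turn outside -1 to 1 is refused whole. A call with a gripper value outside its range is refused whole. OPENING is the finger opening in mm, from 0 to 87, set as the call begins (- or left out, the last holds). The fingers move at their own pace and stop on an object; FORCE is the grip in N (left out, the last holds). Time passes only in rows, so rows that repeat a pose let the fingers close. It gives the time, the measured TCP pose, the force, the opening and the grip force at its end, in the units of the state.
- get_obs(): the state, without advancing time (a new reading comes with each control period).
- camera(name): name is "scene" or "top" or "wrist"; returns the picture (480x640x3 uint8, red, green, blue); there is no depth.
- get_calibration(name): a dict with "vertical_fov" (degrees; the focal length in pixels is half the picture's height over the tangent of half this angle, whatever the lens; pixels are square), "cx", "cy" (the principal point, pixels), "T" (4x4, takes a point from camera to world coordinates). Camera axes: x right, y down, z forward; pixel columns grow to the right and rows downward; lengths in m; the calibration is good to about 2 mm. A picture is of the moment at which its call begins: read the wrist's pose just before it. get_calibration takes no time and is no camera call; for the wrist camera it gives the pose at the moment of the call.
- hand_in(): hands the job in; it is judged then, once.
Trained networks look in the newest picture that a camera, given by its name, has taken for a name from the list of things; names that differ only in an ending like _2 or _b are one class to them, and where a whole thing is asked for, a point or a joint stands for the part that bears it (a point fixed in the world has none). Each returns a list of dicts, best first, with "conf" (0 to 1); they miss things now and then, are a little off and sometimes report something else, mostly with a low value. They report only what shows in the picture. A call takes as long as a camera call. They do not tell look-alikes from the thing itself.
- cut_out(camera, thing): "region" (480x640 bool, what is visible of it) and "bbox" ([left, top, right, bottom] in pixels, round what is visible of it).
The state is a dict: "time": time; "q": joint angles; "joint_velocities": joint speeds; "joint_torque": joint torques, N m; "position": TCP position; "tool_rot": TCP orientation; "ft_force": force on the tool from outside, world axes, zero at the start; "moment": the same for the moment, N m; "grip_width": finger opening in m; "grip_force": force on a finger pad.
Only numpy, scipy, OpenCV 4.12 (cv2) and the standard library are available. Lean on these libraries where they do the work, as an engineer would, in place of code of your own. Each camera call takes 0.05 s, during which the arm holds its last target. There are 200 camera calls.

## Working session

There is one attempt and no reset: what is moved stays moved. The work goes in short steps, Python scripts to look and compute and a shell command to move; the robot and the scene stay as the last step left them, time stands still between calls to the robot, and variables do not carry over. Pictures are saved under pics/ and viewed, at most 10 in all, crops included, and the job is handed in when it is done.

```bash
ls; mkdir -p pics; python3 - <<'E'
from rig import *
import cv2,numpy as np
o=get_obs();print({k:np.round(v,3).tolist() for k,v in o.items()})
for n in ["scene","top"]:
    im=camera(n);cv2.imwrite(f"pics/{n}0.png",im[:,:,::-1]);c=get_calibration(n);print(n,c["vertical_fov"],c["cx"],c["cy"],np.round(c["T"],3).tolist())
    for t in ["block_a_mid","bolt_turn","jig","stand_mid","screwdriver_grip","copper_pot","jar"]:
        print(t,[(round(d["conf"],2),list(map(int,d["bbox"]))) for d in cut_out(n,t)][:6])
E
```

```text
pics
{'time': 0.0, 'q': [1.154, 0.528, 1.434, -0.0, 1.181, -0.179], 'joint_velocities': [0.0, -0.001, -0.001, 0.0, -0.003, 0.0], 'joint_torque': [0.001, -44.005, -17.659, 0.064, 0.058, -0.0], 'position': [0.148, 0.607, 0.244], 'tool_rot': [0.119, 0.993, -0.001, -0.0], 'ft_force': [-0.308, -0.641, -1.155], 'moment': [0.065, 0.026, 0.019], 'grip_force': 0.0, 'grip_width': 0.087}
scene 54.123208162339225 319.8901591837645 238.80190523225897 [[0.695, 0.611, -0.378, 0.893], [0.719, -0.594, 0.361, -0.356], [-0.005, -0.523, -0.852, 0.961], [0.0, 0.0, 0.0, 1.0]]
block_a_mid [(0.9, [294, 265, 319, 285]), (0.61, [344, 175, 369, 211])]
bolt_turn [(0.61, [382, 225, 397, 240]), (0.19, [146, 260, 179, 344])]
jig [(0.67, [257, 211, 417, 342]), (0.6, [402, 177, 432, 218])]
stand_mid [(0.96, [402, 179, 432, 219])]
screwdriver_grip [(0.66, [245, 224, 318, 267])]
copper_pot [(0.74, [192, 299, 280, 368])]
jar [(0.74, [380, 222, 396, 245]), (0.65, [253, 207, 414, 343]), (0.62, [344, 176, 370, 211]), (0.43, [194, 300, 283, 367])]
top 51.98712043858304 315.1672310433804 246.3403612436097 [[0.01, -0.997, 0.076, 0.443], [-0.999, -0.007, 0.035, -0.017], [-0.034, -0.076, -0.997, 1.053], [0.0, 0.0, 0.0, 1.0]]
block_a_mid [(0.93, [337, 228, 363, 251]), (0.45, [250, 198, 266, 214])]
bolt_turn [(0.65, [250, 199, 265, 216])]
jig [(0.66, [232, 180, 407, 277])]
stand_mid [(0.59, [434, 287, 514, 366]), (0.56, [172, 211, 205, 239])]
screwdriver_grip [(0.64, [293, 286, 385, 305])]
copper_pot []
jar [(0.78, [216, 267, 252, 293])]
```

```bash
python3 - <<'E'
import cv2
a=cv2.imread("pics/top0.png")[130:400,140:540]
cv2.imwrite("pics/topc.png",cv2.resize(a,(800,540),interpolation=cv2.INTER_CUBIC))
E
```

```text
(no output)
```

View pics/topc.png

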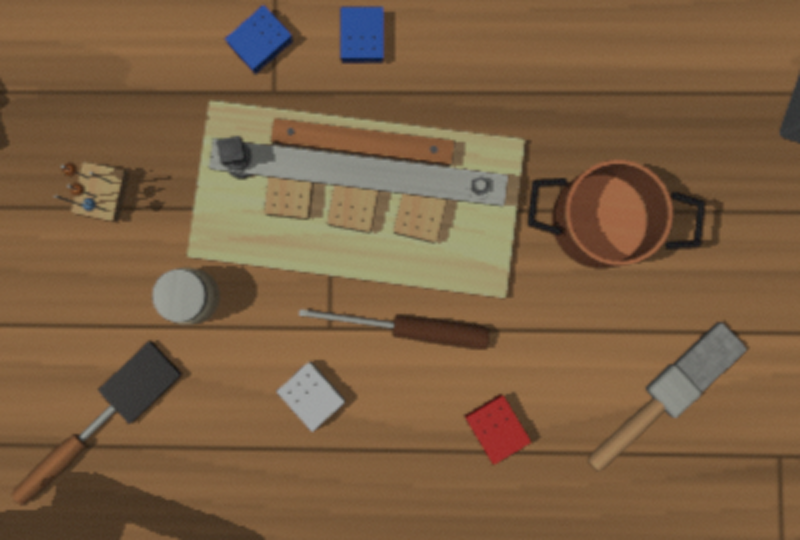

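View pics/scene0.png

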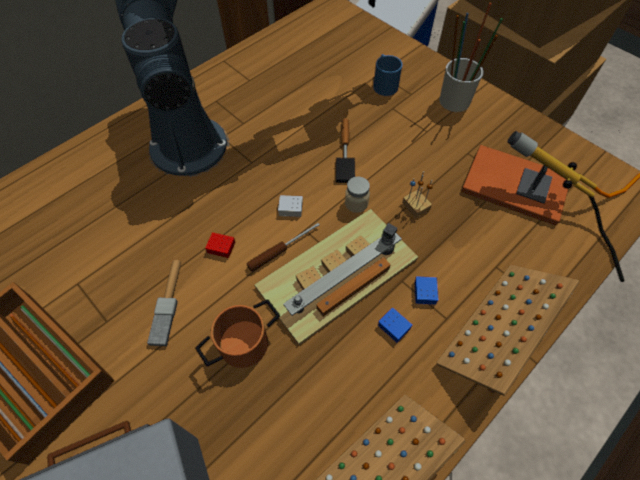

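The row's three wooden blocks are at top pixels c (284,228), b (316,234) and a (350,238). The bolt head is at (256,207).

Look-alikes to ignore:
- blue blocks at (270,149) and (321,147)
- white block at (295,328)
- red block at (389,344)
- the stand's own block at (190,226)

Next I compute poses from the top image.

```bash
cat > h.py <<'E'
from rig import *
import cv2,numpy as np
from scipy.spatial.transform import Rotation as R
def ray(n,uv,z,c=None):
    c=c or get_calibration(n);f=240/np.tan(np.radians(c["vertical_fov"]/2));T=np.array(c["T"])
    uv=np.atleast_2d(uv).astype(float)
    d=np.c_[(uv[:,0]-c["cx"])/f,(uv[:,1]-c["cy"])/f,np.ones(len(uv))]@T[:3,:3].T
    return T[:3,3]+d*((z-T[2,3])/d[:,2])[:,None]
def proj(n,P,c=None):
    c=c or get_calibration(n);f=240/np.tan(np.radians(c["vertical_fov"]/2));T=np.array(c["T"])
    p=(np.atleast_2d(P)-T[:3,3])@T[:3,:3]
    return np.c_[c["cx"]+f*p[:,0]/p[:,2],c["cy"]+f*p[:,1]/p[:,2]]
E
python3 - <<'E'
from h import *
q=np.array([(211,101),(524,139),(507,298),(188,258)])/2+[140,130]-.25
w=ray("top",q,.015)[:,:2];print(w.round(4).tolist(),w.mean(0))
# corners: (+x,+y),(+x,-y),(-x,-y),(-x,+y)
J=np.array([(.085,.17),(.085,-.17),(-.085,-.17),(-.085,.17)])
A=J-J.mean(0);B=w-w.mean(0);th=np.arctan2((A[:,0]*B[:,1]-A[:,1]*B[:,0]).sum(),(A*B).sum());o=w.mean(0)
print("jig",o,th,(B-A@np.array([[np.cos(th),-np.sin(th)],[np.sin(th),np.cos(th)]]).T).round(4).tolist())
toJ=lambda p:(p-o)@np.array([[np.cos(th),-np.sin(th)],[np.sin(th),np.cos(th)]])
W=lambda p:o+np.array([[np.cos(th),-np.sin(th)],[np.sin(th),np.cos(th)]])@np.array(p)
im=cv2.imread("pics/top0.png");
for n,uv in dict(bolt=(256,206.5)).items(): print(n,toJ(ray("top",[uv],.1)[:,:2]))
# front corners (left,right) of block tops in crop px
for n,e in dict(c=[(266,214),(309,217)],b=[(329,226),(374,231)],a=[(394,234),(436,241)]).items():
    p=toJ(ray("top",np.array(e)/2+[140,130]-.25,.04)[:,:2]);print(n,p.round(4).tolist(),"mid",p.mean(0))
for n,p in dict(fence=(.045,0),bolt=(.023,.125),a=(-.06,-.066),b=(-.06,0),c=(-.06,.066)).items(): print(n,W(p).round(4))
E
```

```text
[[0.6631, 0.1709], [0.6232, -0.1633], [0.455, -0.145], [0.4942, 0.192]] [0.55888339 0.01365293]
jig [0.55888339 0.01365293] -0.11698317877723186 [[-0.0, -0.0016], [-0.0002, 0.0018], [0.0004, 0.0002], [-0.0002, -0.0004]]
bolt [[0.01987336 0.12273233]]
c [[-0.0303, 0.09], [-0.0279, 0.0453]] mid [-0.02913582  0.06762694]
b [[-0.0346, 0.0235], [-0.034, -0.0233]] mid [-3.43231875e-02  8.33924866e-05]
a [[-0.0345, -0.0442], [-0.0363, -0.0879]] mid [-0.03544282 -0.06601494]
fence [0.6036 0.0084]
bolt [0.5963 0.1351]
a [ 0.4916 -0.0449]
b [0.4993 0.0207]
c [0.507  0.0862]
```

```bash
python3 -m inch '[-1,-1,0,0,0,0.922,-1,-1,0,0,0,0.922,-1,-1,0,0,0,0.922,-1,-1,0,0,0,0.922,-1,-1,0,0,0,0.922,-1,-1,0,0,0,0.922,-1,-1,0,0,0,0.922,-1,-1,0,0,0,0.922,-1,-1,0,0,0,0.922,-1,-1,0,0,0,0.922,-1,-1,0,0,0,0.922,-1,-1,0,0,0,0.922]' 0 20
python3 -m inch '[-0.92,0.61,0,0,0,0,-0.92,0.61,0,0,0,0,-0.92,0.61,0,0,0,0]'
python3 -m inch '[-0.92,0.61,0,0,0,0,-0.92,0.61,0,0,0,0,-0.92,0.61,0,0,0,0]'
```

```text
time: 1.8
position: [0.2067, 0.5107, 0.2447]
tool_rot: [0.749, 0.663, 0.0, -0.0]
ft_force: [0.5, 0.5, -0.5]
grip_width: 0.0153
grip_force: 0.0
time: 2.05
position: [0.2473, 0.4272, 0.2442]
tool_rot: [0.748, 0.664, -0.002, 0.001]
ft_force: [0.5, -0.1, 1.1]
grip_width: 0.0017
grip_force: 0.0
time: 2.3
position: [0.288, 0.3491, 0.2445]
tool_rot: [0.748, 0.663, -0.001, 0.001]
ft_force: [0.3, 1.0, -0.4]
grip_width: 0.0006
grip_force: 0.0
```

```bash
for i in 1; do
python3 -m inch '[-0.92,0.61,0,0,0,0,-0.92,0.61,0,0,0,0,-0.92,0.61,0,0,0,0]' >/dev/null
python3 -m inch '[-0.92,0.61,0,0,0,0,-0.92,0.61,0,0,0,0,-0.92,0.61,0,0,0,0]'>/dev/null
python3 -m inch '[-0.92,0.61,0,0,0,0,-0.92,0.61,0,0,0,0,-0.92,0.61,0,0,0,0]'>/dev/null
python3 -m inch '[-0.92,0.61,0,0,0,0,-0.92,0.61,0,0,0,0,-0.92,0.61,0,0,0,0,-0.92,0.61,0,0,0,0]'; done
python3 - <<'E'
from h import *
o=get_obs();print(o["position"],o["q"],o["ft_force"])
c=get_calibration("wrist");im=camera("wrist");cv2.imwrite("pics/w1.png",im[:,:,::-1]);print(c)
import pickle;pickle.dump(c,open("w1.pkl","wb"))
E
```

```text
time: 3.38
position: [0.448, 0.0371, 0.2447]
tool_rot: [0.748, 0.663, 0.001, 0.0]
ft_force: [-0.5, 1.0, -0.0]
grip_width: 0.0007
grip_force: 0.0
[0.44803249 0.03710266 0.24469724] [-1.67241461e-01  2.91594324e-01  1.85588297e+00  6.98435912e-04
  9.92610807e-01 -4.71924331e-02] [-0.48283585  1.0111944  -0.03914655]
{'vertical_fov': 61.14513251171385, 'cx': 326.94973431494566, 'cy': 237.74246851803957, 'T': array([[ 9.92910539e-01, -1.13876728e-01, -3.40698098e-02,
         4.57791204e-01],
       [-1.18864044e-01, -9.51252057e-01, -2.84588938e-01,
         1.14712959e-01],
       [-9.19651633e-07,  2.86621031e-01, -9.58044041e-01,
         3.85327727e-01],
       [ 0.00000000e+00,  0.00000000e+00,  0.00000000e+00,
         1.00000000e+00]])}
```

View pics/w1.png

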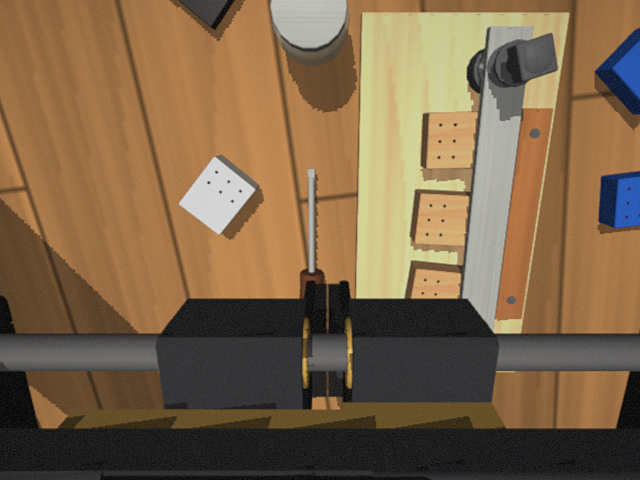

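```bash
cat >> h.py <<'E'
o_=np.array([.5589,.0137]);th_=-.117
Rj=np.array([[np.cos(th_),-np.sin(th_)],[np.sin(th_),np.cos(th_)]])
toJ=lambda p:(np.array(p)-o_)@Rj
E
python3 - <<'E'
from h import *
import pickle;c=pickle.load(open("w1.pkl","rb"))
def s(n,uv,z): print(n,toJ(ray("wrist",uv,z,c)[:,:2]).round(4).tolist())
s("board",[(361,13),(569,12)],.015);s("fence front",[(524,110),(496,319)],.04)
s("c front",[(428,113),(427,168)],.04);s("b front",[(420,190),(416,243)],.04);s("a front",[(412,262),(409,297)],.04)
s("bolt head far/near",[(517,40),(549,34),(555,70),(523,83)],.099);s("bar ctr edges",[(488,28),(532,28)],.053)
print("tcp",toJ(get_obs()["position"][:2]))
E
```

```text
board [[-0.0842, 0.1692], [0.0854, 0.1695]]
fence front [[0.0476, 0.093], [0.0469, -0.0952]]
c front [[-0.0301, 0.0908], [-0.0279, 0.0465]]
b front [[-0.0326, 0.0277], [-0.0331, -0.0199]]
a front [[-0.0356, -0.0378], [-0.0364, -0.0723]]
bolt head far/near [[0.0099, 0.1351], [0.0299, 0.1386], [0.0372, 0.1172], [0.0173, 0.1092]]
bar ctr edges [[0.007, 0.1508], [0.0396, 0.1507]]
tcp [-0.11463891  0.0114691 ]
```

Wrist view: blocks c (450,140), b (443,217) and a (437,282) lie in front of the bar. The bolt head is at (538,60), turned about 17° anticlockwise. This agrees with the top view, so I start pushing with block a.

```bash

python3 -m inch '[-0.97,0.66,0,0,0,0,-0.97,0.66,0.4,0,0,0,-0.97,0.66,0.8,0,0,0,-0.97,0.66,0.8,0,0,0]' >/dev/null
python3 -m inch '[0,0,1,0,0,0,0,0,1,0,0,0,0,0,1,0,0,0]'>/dev/null
python3 -m inch '[0,0,0.4,0,0,0,0,0,0.68,0,0,0,0,0,0.68,0,0,0,0,0,0.68,0,0,0]'
python3 - <<'E'
from h import *
o=get_obs();print("tcpJ",toJ(o["position"][:2]),o["position"][2],o["ft_force"])
E
```

```text
time: 4.35
position: [0.4894, -0.0437, 0.0476]
tool_rot: [0.746, 0.665, -0.0, -0.0]
ft_force: [0.5, -1.1, 1.1]
grip_width: 0.0009
grip_force: 0.0
tcpJ [-0.06236391 -0.06507486] 0.04755888360809714 [ 0.48197653 -1.11814914  1.11288695]
```

```bash

python3 -m inch '[0,0.06,0.04,0,0,0,0,0.12,0.04,0,0,0,0,0.17,0.04,0,0,0,0,0.21,0.04,0,0,0,0,0.25,0.04,0,0,0,0,0.29,0.04,0,0,0,0,0.33,0.04,0,0,0,0,0.37,0.04,0,0,0,0,0.4,0.04,0,0,0,0,0.42,0.04,0,0,0]'
python3 -m inch '[0,0.02,0,0,0,0,0,0.03,0,0,0,0,0,0.03,0,0,0,0]'
python3 - <<'E'
from h import *
o=get_obs();print("tcpJ",toJ(o["position"][:2]),o["position"][2],o["ft_force"])
E
```

```text
time: 5.18
position: [0.5233, -0.0492, 0.0428]
tool_rot: [0.747, 0.665, 0.0, 0.0]
ft_force: [0.1, -0.6, -0.4]
grip_width: 0.0005
grip_force: 0.1
time: 5.43
position: [0.5255, -0.0494, 0.0429]
tool_rot: [0.747, 0.665, 0.0, 0.0]
ft_force: [-0.0, -0.3, 0.0]
grip_width: 0.0006
grip_force: 0.0
tcpJ [-0.02577165 -0.06655846] 0.042880351729910976 [-0.04706893 -0.25767758  0.00282665]
```

```bash

for k in 1 2 3; do
python3 -m inch '[0,0.015,0,0,0,0,0,0.03,0,0,0,0,0,0.03,0,0,0,0]' | grep -E "posi|ft_f"; done
python3 - <<'E'
from h import *
o=get_obs();print("tcpJ",toJ(o["position"][:2]),o["position"][2],o["ft_force"])
im=camera("scene");cv2.imwrite("pics/s1.png",cv2.resize(im[190:360,230:450,::-1],(770,595),interpolation=cv2.INTER_CUBIC))
E
```

```text
position: [0.5281, -0.0497, 0.043]
ft_force: [0.4, 0.3, -0.2]
position: [0.5306, -0.05, 0.043]
ft_force: [0.0, 0.4, 1.0]
position: [0.5316, -0.0499, 0.0428]
ft_force: [-2.6, -0.4, 1.0]
tcpJ [-0.01967087 -0.06633919] 0.042786611235281886 [-2.63213255 -0.40528831  0.99514303]
```

View pics/s1.png

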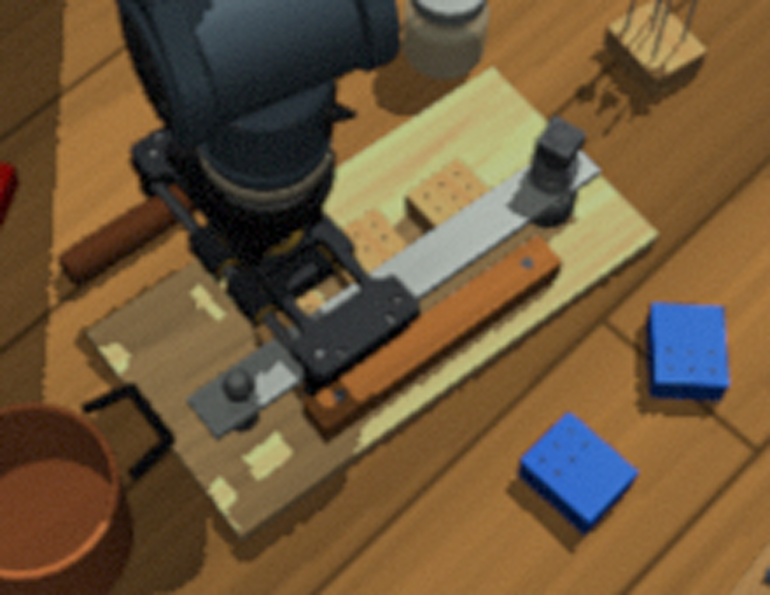

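```bash

for k in 1 2; do
python3 -m inch '[0,0.01,0,0,0,0,0,0.02,0,0,0,0,0,0.02,0,0,0,0]' | grep -E "posi|ft_f"; done
```

```text
position: [0.5317, -0.0498, 0.0426]
ft_force: [-5.2, -0.2, 2.7]
position: [0.5318, -0.0497, 0.0424]
ft_force: [-8.9, 0.2, 3.0]
```

```bash

python3 -m inch '[0,0.015,0,0,0,0,0,0.025,0,0,0,0,0,0.025,0,0,0,0,0,0.025,0,0,0,0]' | grep -E "posi|ft_f"
python3 -m inch '[0,-0.1,0,0,0,0,0,-0.3,0,0,0,0,0,-0.5,0,0,0,0,0,-0.6,0,0,0,0,0,-0.6,0,0,0,0]' | grep -E "posi|ft_f"
python3 - <<'E'
from h import *
o=get_obs();print("tcpJ",toJ(o["position"][:2]),o["position"][2],o["ft_force"])
E
```

```text
position: [0.5318, -0.0495, 0.0422]
ft_force: [-10.3, -0.7, 5.9]
position: [0.4887, -0.0449, 0.043]
ft_force: [0.1, 0.4, -0.1]
tcpJ [-0.06291473 -0.06636649] 0.04298115461330607 [ 0.08839633  0.40877803 -0.07474971]
```

```bash

python3 -m inch '[0.4,0,0,0,0,0,0.825,0,0,0,0,0,0.825,0,0,0,0,0,0.825,0,0,0,0,0]' | grep -E "posi|ft_f"
python3 -m inch '[0,0.08,0,0,0,0,0,0.16,0,0,0,0,0,0.22,0,0,0,0,0,0.27,0,0,0,0,0,0.32,0,0,0,0,0,0.37,0,0,0,0,0,0.42,0,0,0,0,0,0.46,0,0,0,0,0,0.5,0,0,0,0,0,0.53,0,0,0,0,0,0.55,0,0,0,0,0,0.57,0,0,0,0,0,0.59,0,0,0,0,0,0.61,0,0,0,0,0,0.61,0,0,0,0]' | grep -E "posi|ft_f"
python3 -m inch '[0,0.015,0,0,0,0,0,0.025,0,0,0,0,0,0.025,0,0,0,0,0,0.025,0,0,0,0]' | grep -E "posi|ft_f"
python3 - <<'E'
from h import *
o=get_obs();print("tcpJ",toJ(o["position"][:2]),o["position"][2],o["ft_force"])
E
```

```text
position: [0.4995, 0.0215, 0.0431]
ft_force: [-0.5, -0.5, 0.4]
position: [0.5397, 0.0158, 0.0421]
ft_force: [-10.6, -0.0, 4.7]
position: [0.5398, 0.0158, 0.0419]
ft_force: [-12.9, 0.3, 6.2]
tcpJ [-1.92195571e-02 -9.82814192e-05] 0.041941019499265215 [-12.86339848   0.27170672   6.24871501]
```

Now c, retreating and shifting by about +66 mm.

```bash

python3 -m inch '[0,-0.1,0,0,0,0,0,-0.3,0,0,0,0,0,-0.5,0,0,0,0,0.2,-0.63,0,0,0,0,0.6,-0.63,0,0,0,0,0.825,-0.63,0,0,0,0,0.825,-0.63,0,0,0,0,0.825,-0.63,0,0,0,0]' | grep -E "posi|ft_f"
python3 -m inch '[0,0.08,0,0,0,0,0,0.16,0,0,0,0,0,0.22,0,0,0,0,0,0.27,0,0,0,0,0,0.32,0,0,0,0,0,0.37,0,0,0,0,0,0.42,0,0,0,0,0,0.46,0,0,0,0,0,0.5,0,0,0,0,0,0.53,0,0,0,0,0,0.55,0,0,0,0,0,0.57,0,0,0,0,0,0.59,0,0,0,0,0,0.6,0,0,0,0,0,0.6,0,0,0,0]' | grep -E "posi|ft_f"
python3 -m inch '[0,0.015,0,0,0,0,0,0.025,0,0,0,0,0,0.025,0,0,0,0,0,0.025,0,0,0,0]' | grep -E "posi|ft_f"
python3 - <<'E'
from h import *
o=get_obs();print("tcpJ",toJ(o["position"][:2]),o["position"][2],o["ft_force"])
E
```

```text
position: [0.5066, 0.0865, 0.0432]
ft_force: [0.3, -0.8, 0.3]
position: [0.5476, 0.081, 0.0422]
ft_force: [-8.5, 0.4, 3.8]
position: [0.5476, 0.081, 0.042]
ft_force: [-10.6, 1.4, 4.9]
tcpJ [-0.01904259  0.06552124] 0.041975619947799095 [-10.57037658   1.41705734   4.89450935]
```

```bash

python3 -m inch '[0,-0.1,0,0,0,0,0,-0.3,0,0,0,0,0,-0.5,0,0,0,0,0,-0.6,-0.4,0,0,0,0,-0.6,-0.9,0,0,0,0,-0.6,-1,0,0,0]' >/dev/null
python3 -m inch '[0,0,-0.5,0,0,0,0,0,-1,0,0,0,-0.5,0,-1,0,0,0,-0.8,0,-1,0,0,0,-0.8,0,-1,0,0,0]'  | grep -E "time|posi|ft_f"
python3 - <<'E'
from h import *
import pickle
o=get_obs();print(toJ(o["position"][:2]),o["q"])
c=get_calibration("wrist");im=camera("wrist");cv2.imwrite("pics/w2.png",im[:,:,::-1])
pickle.dump(c,open("w2.pkl","wb"))
E
```

```text
time: 12.57
position: [0.5017, 0.0187, 0.2042]
ft_force: [-0.6, 0.7, -0.5]
[-0.05735512 -0.0017314 ] [-0.18471148  0.41965489  1.78318255 -0.00215961  0.93322146 -0.06465419]
```

View pics/w2.png

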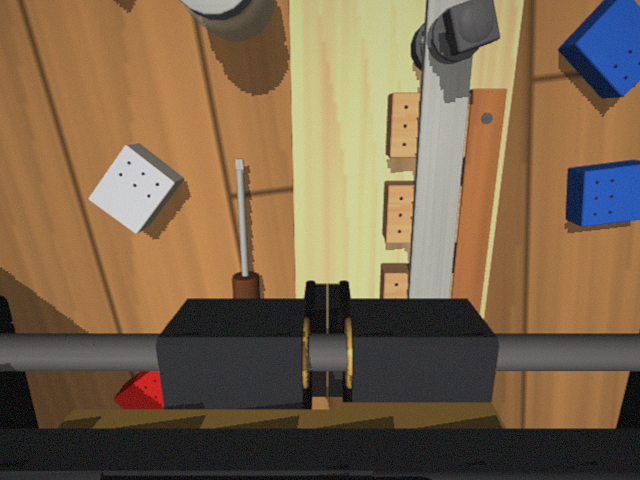

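Blocks c, b and a (front edges at about column 388) now lie in a straight, square row. The bolt head top is at (473,25). Next I measure it.

```bash
python3 - <<'E'
from h import *
import pickle;c=pickle.load(open("w2.pkl","rb"))
def s(n,uv,z): print(n,toJ(ray("wrist",uv,z,c)[:,:2]).round(4).tolist())
s("c",[(391,93),(389,157)],.04);s("b",[(386,182),(385,243)],.04);s("a",[(383,264),(382,298)],.04)
s("head",[(443,12),(490,0),(499,40),(457,54)],.0995)
cut=cut_out("wrist","bolt_turn");print([(d["conf"],d["bbox"]) for d in cut])
E
```

```text
c [[-0.0108, 0.0918], [-0.0103, 0.0471]]
b [[-0.0117, 0.0286], [-0.0105, -0.0196]]
a [[-0.0114, -0.0372], [-0.0111, -0.0669]]
head [[0.0063, 0.1301], [0.0311, 0.1359], [0.0383, 0.1164], [0.0158, 0.1093]]
[(0.7, [431.2, 0.0, 499.6, 62.4]), (0.62, [180.8, 3.7, 274.8, 40.5])]
```

```bash

python3 -m inch '[0.4,0.25,0,0,0,0,0.8,0.5,0,0,0,0,0.8,0.5,0,0,0,0]' 55 10 >/dev/null
python3 -m inch '[0.4,0.25,0,0,0,-0.07,0.79,0.5,0,0,0,-0.14,0.79,0.5,0,0,0,-0.2,0.79,0.5,0.3,0,0,-0.2,0.79,0.5,0.7,0,0,-0.2,0.79,0.5,0.7,0,0,-0.2]' | grep -E "time|posi|rot|ft_f|width"
python3 - <<'E'
from h import *
import pickle
o=get_obs();print(toJ(o["position"][:2]),o["q"])
c=get_calibration("wrist");im=camera("wrist");cv2.imwrite("pics/w3.png",im[:,:,::-1])
pickle.dump(c,open("w3.pkl","wb"));print(proj("wrist",np.r_[o_+Rj@[.023,.125],.0995],c))
E
```

```text
time: 13.42
position: [0.5902, 0.14, 0.1411]
tool_rot: [0.633, 0.774, -0.004, -0.004]
ft_force: [-1.2, -0.6, -1.0]
grip_width: 0.0509
[0.01635938 0.12913517] [ 4.89003015e-02  6.36829433e-01  1.56168259e+00  1.06733456e-04
  9.54765385e-01 -1.50802671e-01]
[[337.7489163  295.97447744]]
```

View pics/w3.png

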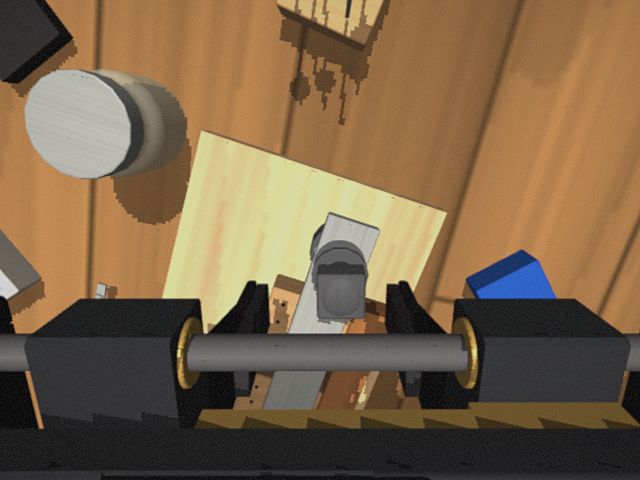

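```bash
python3 -m inch '[0,0,0,0,0,0,0,0,0,0,0,0]' >/dev/null
cat >> h.py <<'E'
def need(x,y,z):
    o=get_obs();t=np.r_[o_+Rj@[x,y],z]
    r=R.from_quat(o["tool_rot"]);print("t",o["time"],"J",toJ(o["position"][:2]).round(4),"z",o["position"][2].round(4),"units",(r.inv().apply(t-o["position"])/.08).round(3),"yawY",np.degrees(np.arctan2(*r.apply([0,1,0])[1::-1])).round(1),"q6",round(o["q"][5],3),"F",np.round(o["ft_force"],1),"Mz",np.round(o["moment"],2),"w",round(o["grip_width"],4),round(o["grip_force"],1))
E
python3 -c "
from h import *
need(.0238,.125,.0975)"
```

```text
t 13.6333 J [0.0217 0.1291] z 0.1483 units [-0.057  0.008  0.635] yawY 11.4 q6 -0.151 F [0.3 0.2 0.2] Mz [-0.05  0.04  0.01] w 0.0543 0.0
```

```bash
python3 -m inch '[-0.057,0.008,0.3,0,0,0,-0.057,0.008,0.55,0,0,0,-0.057,0.008,0.635,0,0,0,-0.057,0.008,0.635,0,0,0]' >/dev/null
python3 -m inch '[0,0,0,0,0,0,0,0,0,0,0,0,0,0,0,0,0,0,0,0,0,0,0,0,0,0,0,0,0,0]' 20 4 >/dev/null
python3 -c "
from h import *
need(.0238,.125,.0975)"
```

```text
t 14.3833 J [0.0232 0.1247] z 0.097 units [ 0.001  0.008 -0.006] yawY 11.3 q6 -0.158 F [0.  0.4 0.9] Mz [-0.12  0.01  0.03] w 0.0293 0.0
```

```bash
python3 -m inch '[0,0,0,0,0,0,0,0,0,0,0,0,0,0,0,0,0,0,0,0,0,0,0,0]' 20 4 >/dev/null
python3 - <<'E'
from h import *
need(.0238,.125,.0975)
camera("wrist");c=get_calibration("wrist")
print([(round(d["conf"],2),d["bbox"]) for d in cut_out("wrist","bolt_turn")])
im=camera("wrist");cv2.imwrite("pics/w4.png",im[180:380,230:430,::-1].repeat(3,0).repeat(3,1))
E
```

```text
t 14.7167 J [0.0242 0.125 ] z 0.0967 units [ 0.002 -0.005 -0.009] yawY 11.3 q6 -0.158 F [3.4 2.2 2.2] Mz [ 0.18 -0.5   0.02] w 0.0241 4.0
[(0.84, [294.3, 263.0, 360.6, 332.6])]
```

View pics/w4.png

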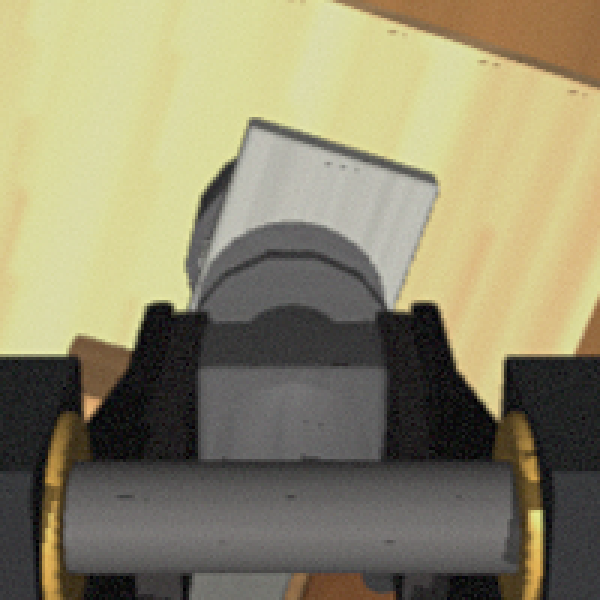

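Grip is good: 24.1 mm wide and centred, with the head's top edge at row 302, usable as a height gauge. Now I turn it backward in steps.

```bash
cat > m.py <<'E'
from h import *
need(.0238,.125,.0975)
im=camera("wrist").astype(float).mean(2);p=cv2.GaussianBlur(im[:,300:354].mean(1,keepdims=True),(1,5),0)[:,0]
g=np.diff(p)[280:330];k=int(g.argmax());k=min(max(k,1),48);a,b,c=g[k-1:k+2];print("   edge",round(280+k+.5*(a-c)/(a-2*b+c),2),"str",round(b,1), "flange",round(260-20+int(np.abs(np.diff(p)[240:270]).argmax()),1))
E
python3 m.py
python3 -m inch '[0,0,0,0,0,-0.08,0,0,0,0,0,-0.15,0,0,0,0,0,-0.22,0,0,0,0,0,-0.25,0,0,0,0,0,-0.25]' >/dev/null; python3 m.py
python3 -m inch '[0,0,0,0,0,-0.08,0,0,0,0,0,-0.15,0,0,0,0,0,-0.22,0,0,0,0,0,-0.25,0,0,0,0,0,-0.25]' >/dev/null; python3 m.py
```

```text
t 14.8667 J [0.0242 0.125 ] z 0.0968 units [ 0.002 -0.005 -0.009] yawY 11.3 q6 -0.158 F [5.  1.9 1.6] Mz [ 0.26 -0.69  0.04] w 0.0237 4.0
   edge 301.41 str 12.4 flange 254
t 15.3333 J [0.0245 0.125 ] z 0.0969 units [ 0.006 -0.006 -0.007] yawY 33.9 q6 -0.553 F [4.7 2.6 3.5] Mz [ 0.34 -0.76 -0.03] w 0.0238 4.0
   edge 301.16 str 12.0 flange 253
t 15.8 J [0.0245 0.1252] z 0.097 units [ 0.006 -0.006 -0.006] yawY 56.4 q6 -0.945 F [4.4 2.8 3.4] Mz [ 0.47 -0.75  0.03] w 0.024 4.0
   edge 301.82 str 5.8 flange 263
```

```bash

python3 -m inch '[0,0,0,0,0,-0.08,0,0,0,0,0,-0.15,0,0,0,0,0,-0.2,0,0,0,0,0,-0.2]' >/dev/null; python3 m.py
python3 -m inch '[0,0,0,0,0,-0.08,0,0,0,0,0,-0.15,0,0,0,0,0,-0.2,0,0,0,0,0,-0.2]' >/dev/null; python3 m.py
python3 -m inch '[0,0,0,0,0,-0.08,0,0,0,0,0,-0.15,0,0,0,0,0,-0.2,0,0,0,0,0,-0.2]' >/dev/null; python3 m.py
```

```text
t 16.1833 J [0.0243 0.1254] z 0.0969 units [ 0.006 -0.006 -0.007] yawY 74.5 q6 -1.26 F [4.6 3.6 3.4] Mz [ 0.62 -0.78  0.02] w 0.0238 4.0
   edge 302.35 str 5.3 flange 251
t 16.5667 J [0.0223 0.1251] z 0.0955 units [-0.019 -0.004 -0.025] yawY 92.5 q6 -1.575 F [ 2.4  2.7 -3.6] Mz [ 0.59 -0.46 -0.02] w 0.024 4.0
   edge 305.21 str 5.7 flange 248
t 16.95 J [0.022  0.1244] z 0.0954 units [-0.024 -0.003 -0.026] yawY 110.4 q6 -1.887 F [ 2.7  2.1 -3. ] Mz [ 0.31 -0.46  0.01] w 0.0239 4.0
   edge 305.85 str 6.4 flange 260
```

```bash

python3 -m inch '[0,0,0,0,0,0,0,0,0,0,0,0,0,0,0,0,0,0,0,0,0,0,0,0]' 27 >/dev/null; python3 m.py
python3 - <<'E'
from h import *
im=camera("wrist");cv2.imwrite("pics/w5.png",im[180:380,230:430,::-1].repeat(3,0).repeat(3,1))
E
```

```text
t 17.3333 J [0.022  0.1242] z 0.0961 units [-0.024 -0.001 -0.018] yawY 110.3 q6 -1.885 F [-0.6  0.5 -0.1] Mz [ 0.04  0.05 -0.02] w 0.027 0.0
   edge 305.18 str 6.0 flange 260
```

View pics/w5.png

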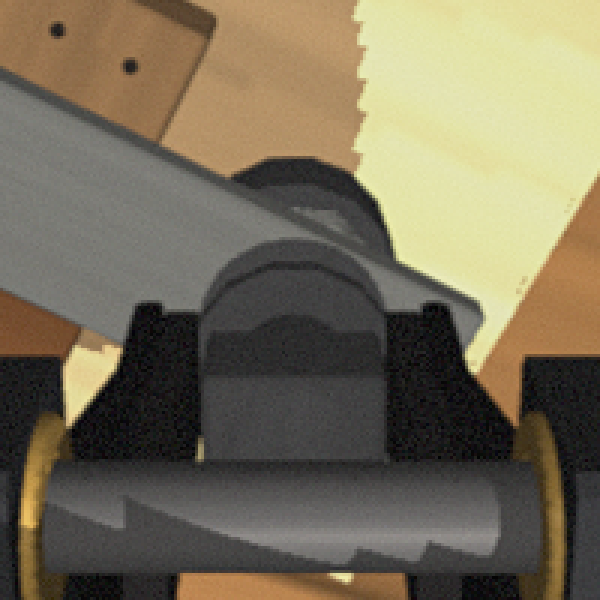

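Dropped: Fz flipped from +3.4 to −3.6 N near yaw 83°, the head's top edge moved 4 px and the head now looks smaller. I re-centre, lower 3 mm, grip and turn forward, following the pitch.

```bash

python3 -m inch '[-0.02,0,0.038,0,0,0,-0.02,0,0.038,0,0,0]' >/dev/null
python3 -m inch '[0,0,0,0,0,0,0,0,0,0,0,0,0,0,0,0,0,0,0,0,0,0,0,0]' 20 8 >/dev/null; python3 m.py
python3 -m inch '[0,0,0.004,0,0,0.08,0,0,0.004,0,0,0.16,0,0,0.004,0,0,0.24,0,0,0.004,0,0,0.32,0,0,0.008,0,0,0.4,0,0,0.008,0,0,0.48,0,0,0.008,0,0,0.56,0,0,0.012,0,0,0.64,0,0,0.012,0,0,0.72,0,0,0.012,0,0,0.8,0,0,0.016,0,0,0.88,0,0,0.016,0,0,0.96,0,0,0.016,0,0,1,0,0,0.016,0,0,1]' >/dev/null; python3 m.py
```

```text
t 17.9333 J [0.024  0.1254] z 0.0929 units [ 0.005 -0.003 -0.057] yawY 110.3 q6 -1.885 F [ 0.4  0.4 -1.4] Mz [ 0.22  0.02 -0.  ] w 0.0244 8.0
   edge 303.46 str 5.8 flange 258
t 19.15 J [0.0241 0.1256] z 0.0917 units [-0.005 -0.006 -0.073] yawY 20.3 q6 -0.313 F [ 0.7  1.2 -2.9] Mz [ 0.26 -0.06 -0.03] w 0.0239 8.0
   edge 303.5 str 11.9 flange 259
```

```bash

python3 -m inch '[0,0,0.004,0,0,0.08,0,0,0.004,0,0,0.16,0,0,0.004,0,0,0.24,0,0,0.004,0,0,0.32,0,0,0.008,0,0,0.4,0,0,0.008,0,0,0.48,0,0,0.008,0,0,0.56,0,0,0.012,0,0,0.64,0,0,0.012,0,0,0.72,0,0,0.012,0,0,0.8,0,0,0.016,0,0,0.88,0,0,0.016,0,0,0.96,0,0,0.016,0,0,1,0,0,0.016,0,0,1]' >/dev/null; python3 m.py
python3 -m inch '[0,0,0,0,0,0,0,0,0,0,0,0,0,0,0,0,0,0,0,0,0,0,0,0,0,0,0,0,0,0,0,0,0,0,0,0]' 55 >/dev/null; python3 m.py
```

```text
t 20.3667 J [0.0243 0.1255] z 0.0904 units [-0.008  0.003 -0.088] yawY -69.6 q6 1.256 F [ 1.4  1.6 -2.8] Mz [ 0.26  0.06 -0.03] w 0.0239 8.0
   edge 304.23 str 6.5 flange 259
t 20.9167 J [0.0243 0.1252] z 0.0907 units [-0.006 -0.001 -0.085] yawY -69.6 q6 1.256 F [ 0.4 -0.8  0.8] Mz [-0.08  0.14  0.03] w 0.052 0.0
   edge 303.4 str 6.0 flange 259
```

```bash

python3 -m inch '[0,0,0,0,0,-1,0,0,0,0,0,-1,0,0,0,0,0,-1,0,0,0,0,0,-1,0,0,0,0,0,-1,0,0,0,0,0,-1,0,0,0,0,0,-1,0,0,0,0,0,-1,0,0,0,0,0,-1,0,0,0,0,0,-1,0,0,0,0,0,-1,0,0,0,0,0,-1,0,0,0,0,0,-1]' >/dev/null
python3 -m inch '[0,0,0,0,0,-1,0,0,0,0,0,-1,0,0,0,0,0,-1,0,0,0,0,0,-1,0,0,0,0,0,-1,0,0,0,0,0,-1,0,0,0,0,0,-1,0,0,0,0,0,-1,0,0,0,0,0,-1,0,0,0,0,0,-1,0,0,0,0,0,-1,0,0,0,0,0,-1,0,0,0,0,0,-1]' >/dev/null; python3 m.py
python3 -m inch '[0,0,0,0,0,0,0,0,0,0,0,0,0,0,0,0,0,0,0,0,0,0,0,0,0,0,0,0,0,0,0,0,0,0,0,0,0,0,0,0,0,0,0,0,0,0,0,0,0,0,0,0,0,0]' 20 8 >/dev/null; python3 m.py
```

```text
t 23.1333 J [0.0242 0.1253] z 0.0906 units [ 0.006 -0.    -0.086] yawY 110.7 q6 -1.891 F [ 1.  -0.6  0.3] Mz [ 0.04 -0.06  0.  ] w 0.0551 0.0
   edge 303.18 str 6.6 flange 259
t 23.9333 J [0.0241 0.1254] z 0.0906 units [ 0.006 -0.003 -0.087] yawY 110.3 q6 -1.885 F [ 0.1  1.1 -0.6] Mz [0.16 0.08 0.01] w 0.0242 8.0
   edge 303.06 str 6.1 flange 259
```

```bash

python3 -m inch '[0,0,0.004,0,0,0.08,0,0,0.004,0,0,0.16,0,0,0.004,0,0,0.24,0,0,0.004,0,0,0.32,0,0,0.008,0,0,0.4,0,0,0.008,0,0,0.48,0,0,0.008,0,0,0.56,0,0,0.012,0,0,0.64,0,0,0.012,0,0,0.72,0,0,0.012,0,0,0.8,0,0,0.016,0,0,0.88,0,0,0.016,0,0,0.96,0,0,0.016,0,0,1,0,0,0.016,0,0,1]' >/dev/null; python3 m.py
python3 -m inch '[0,0,0.004,0,0,0.08,0,0,0.004,0,0,0.16,0,0,0.004,0,0,0.24,0,0,0.004,0,0,0.32,0,0,0.008,0,0,0.4,0,0,0.008,0,0,0.48,0,0,0.008,0,0,0.56,0,0,0.012,0,0,0.64,0,0,0.012,0,0,0.72,0,0,0.012,0,0,0.8,0,0,0.016,0,0,0.88,0,0,0.016,0,0,0.96,0,0,0.016,0,0,1,0,0,0.016,0,0,1]' >/dev/null; python3 m.py
python3 -m inch '[0,0,0.002,0,0,0.08,0,0,0.003,0,0,0.16,0,0,0.004,0,0,0.24,0,0,0.004,0,0,0.24,0,0,0.004,0,0,0.24,0,0,0.004,0,0,0.24]' - 10 >/dev/null; python3 m.py
python3 - <<'E'
from h import *
c=get_calibration("top");im=camera("top");cv2.imwrite("pics/t2.png",im[170:320,200:420,::-1].repeat(3,0).repeat(3,1))
E
```

```text
t 25.15 J [0.0241 0.1255] z 0.0893 units [-0.003 -0.006 -0.103] yawY 20.3 q6 -0.313 F [-0.5  0.6  0.2] Mz [0.15 0.04 0.  ] w 0.0238 8.0
   edge 303.04 str 12.1 flange 260
t 26.3667 J [0.0242 0.1255] z 0.088 units [-0.007  0.003 -0.118] yawY -69.6 q6 1.256 F [-1.   1.3  0.3] Mz [ 0.22  0.14 -0.07] w 0.0241 8.0
   edge 303.88 str 6.6 flange 261
t 26.9167 J [0.0242 0.1255] z 0.0877 units [-0.006  0.005 -0.122] yawY -91.0 q6 1.629 F [ 0.1  2.7 -0.2] Mz [ 0.34  0.12 -0.07] w 0.0242 10.0
   edge 303.69 str 6.6 flange 258
```

View pics/t2.png

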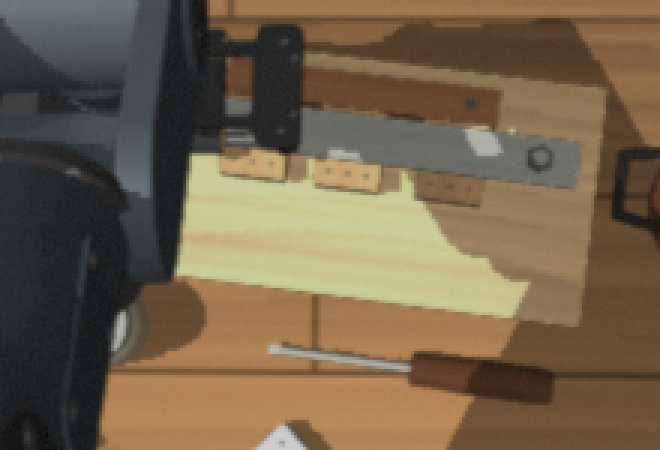

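The blocks are still in one straight row (fronts at crop (252,165), (347,175) and (450,190)). The bolt has gone down 5.2 mm with the grip and is at rest, held with 10 N.

```bash
python3 -c "
from rig import *
print(hand_in())"
```

```text
the job is handed in; nothing more can be done
None
```

I handed the job in at about 27 s, with the three blocks square against the fence. The bolt dropped one thread, was turned forward about one turn to an estimated height of −4.9 mm, and is held at rest with 10 N; the hand-in returned no verdict.

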